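# Close up the instrument case on the turntable

## Robot

A 7-joint arm with a two-finger parallel gripper is mounted at the origin on a cart in front of the work surface, level with it; the furniture and walls round the work are solid. World frame = base frame: x ahead of the robot, y to its left, z up, the work surface at z = 0. Lengths are in m, angles in rad, forces in N, time in s.
With the tool pointing down it reaches from about 0.35 to 0.9 m from the base axis. Payload 19.9 kg.
Tool frame: the origin (TCP) lies on the centre line of the jaws, within the pads' length; the fingertips stand 22 mm ahead of it and the grasp point (between the pads) lies 3 mm ahead of it (robot.tcp_to_tips is the distance from the TCP to the fingertips, in m); z points along the fingers, y is the line along which they close (so a half turn about z gives the same grasp; the last joint's range is limited). The gripper opens to 94 mm and grips with 3 to 60 N. Pads are 16 mm wide; open, the fingers measure 119 mm over their backs; the gripper's body (75 mm by 177 mm) begins 78 mm behind the grasp point.
Start: joints at [1.085, 0.417, -0.01, 1.614, 0.005, 1.111, -0.053], TCP at [0.268, -0.564, 0.227] pointing down, gripper open.
Joint ranges: [-2.81, 2.81], [-0.39, 2.02], [-1.27, 1.25], [0.06, 2.57], [-1.19, 4.33], [0.19, 2], [-2.82, 2.82]. Speed limits (rad/s): [1.89, 1.89, 2.39, 2.39, 3.01, 3.01, 3.01].

## Interface

Orientations are given as a 3x3 rotation matrix whose columns are the frame's x, y, z axes.
In Python, from rig import robot, grab_frame, camera_info, recognise, cut_out, tip_of, readout gives the robot as it stands. Calls block until the motion is done:
- robot.move_ptp(position, orientation): joint-space move of the TCP to a pose.
- robot.move_linear(position, velocity=0.15, frame=None, threshold=None): straight line of the TCP; frame=None keeps the orientation; velocity is the mean speed in m/s. With threshold (N) it stops when the force on the tool has changed by that much, and returns True; else False.
- robot.goto_joints(angles): joint-space move.
- robot.gripper_to(opening): finger opening in m; the grip force is fixed at half the most; returns when the fingers have stopped.
- robot.pause(seconds).
- robot.ik(position, orientation): joint angles nearest the present ones, or None.
- grab_frame(name): name is "side" or "top"; returns (picture, depth): 384x512x3 uint8, red, green, blue; 384x512 float32, m along the optical axis (not along the pixel's ray), 0 where there is no reading.
- camera_info(name): a dict with "fx", "fy", "cx", "cy" (pixels), "rvec" (rotation vector, rad) and "tvec" (3), from world to camera coordinates, as OpenCV has them. Camera axes: x right, y down, z forward; pixel columns grow to the right and rows downward; lengths in m; the calibration is good to about 2 mm. A picture is of the moment at which its call begins. camera_info takes no time and is no camera call.
A pose or a line that the arm cannot do raises robot.PlanningError and nothing moves.
- robot.sign_off(): hands the job in; it is judged then, once.
Trained networks look in the newest picture that a camera, given by its name, has taken for a name from the list of things; names that differ only in an ending like _2 or _b are one class to them, and where a whole thing is asked for, a point or a joint stands for the part that bears it (a point fixed in the world has none). Each returns a list of dicts, best first, with "p" (0 to 1); they miss things now and then, are a little off and sometimes report something else, mostly with a low value. They report only what shows in the picture. A call takes as long as a camera call.
- recognise(camera, query): "pixel" ([row, column] in pixels, amid what is visible of it).
- cut_out(camera, query): "pixels" (384x512 bool, what is visible of it) and "pixel" ([row, column] in pixels, amid what is visible of it).
- tip_of(camera, query): "pixel" ([row, column] in pixels: a listed point, or the origin of a listed thing).
Readings, each from a call of its own:
- readout.get_time(): time.
- readout.get_qpos(): joint angles.
- readout.get_joint_vel(): joint speeds.
- readout.get_effort(): joint torques, N m.
- readout.get_ee_pos(): TCP position.
- readout.get_tool_rot(): TCP orientation.
- readout.get_force(): force on the tool from outside, world axes, zero at the start.
- readout.get_moment(): the same for the moment, N m.
- readout.get_opening(): finger opening in m.
- readout.get_grasp_force(): force on a finger pad.
Only numpy, scipy, OpenCV 4.12 (cv2) and the standard library are available. Lean on these libraries where they do the work, as an engineer would, in place of code of your own. Each camera call takes 0.05 s, during which the arm holds its last target. There are 200 camera calls.

## Task

Close up the open instrument case on the turntable by pushing gently with the fingers: first fold its upright orange inner flap down flat over the packed parts, then swing the lid down over it until it is fully shut. Do not grip or pick up anything, and leave the bottle, air blower, dish and marker beside the case where they are.

Things in the scene. Friction and masses are not known exactly. Their poses are not given: they have to be found in the camera images.
- case: black moulded instrument case, standing open and firm on the turntable (does not slide). Base 112 (x) x 165 (y) x 25 (z) mm, shut 129 x 174 x 48 mm with latches. Origin: centre of its underside; x points from the front (latch side, facing the robot at yaw 0) to the hinged back, y along the hinges, z up. A gear and a lens cap lie in it, fixed in a black insert, below 26 mm
- flap (a joint): angle (rad) of the orange flap, a plate 146 mm wide (y), 90 mm long, 3 mm thick, hinged along the inside of the front rim, axis along the case's y. 0 = flat on soft rubber strips (upper face at z 30 mm; gives about 1 mm per 7 N), 1.57 = upright, 1.70 = front stop; starts at 1.3 to 1.65. Friction hinge (0.11 N m): stays where left. Push its front face back and down, about 2 to 3 N at mid length
- flap_hinge (a point): point on the flap's hinge axis at mid width, on the underside of the plate: 46 mm in front of (-x) the case origin, 26.8 mm above the turntable
- flap_edge (a point): middle of the flap's free edge, 90 mm from the hinge
- case_lid (a joint): angle (rad) of the black lid about the back rim, axis along the case's y. 0 = shut on a soft seal (gives about 1 mm per 4 N), 1.57 = upright, 1.745 = leaning fully back; starts at 1.45 to 1.745. Friction hinge (0.17 N m): stays where left, so it must be pushed from behind and all the way down, about 2 to 3 N; never pinch it or push over 40 N. An upright flap blocks it
- lid_hinge (a point): point on the lid's hinge axis at mid width: 60.7 mm behind (+x) the case origin, 25.3 mm above the turntable
- lid_edge (a point): middle of the lid's outer front edge, 116 mm from the hinge along the lid, on its flat outer face, which lies 20.7 mm outside the parallel plane through the hinge axis (shut, it is the top, 46 mm above the turntable). Lid 166 mm wide (y); two latches hang 9 mm beyond this edge at y = +-46 mm
- bottle: small white squeeze bottle with red cap and spout, 44 mm diameter, 127 mm tall, upright beside the case, loose; origin at the centre of its underside. Leave alone
- blower: dark grey rubber air blower with a red nozzle pointing up, 50 mm diameter, 105 mm tall, upright beside the case, loose; origin at the centre of its underside. Leave alone
- dish: round white sample dish, 100 mm diameter, 30 mm tall, loose; origin at the centre of its underside. Leave alone
- marker: black and white marker pen lying flat, 132 mm long (its x axis), 13 mm thick, loose; origin at the centre of its underside. Leave alone

How it is judged:
By the outcome, as a careful person would: the job done as asked, in the order asked, and still so for the second after the job is handed in, with the robot touching nothing.
It also fails if it takes over 48 s, if anything falls off the work surface, if the arm or the gripper's body presses on something with over 40 N, if the wrist force passes 120 N, or if a joint passes its speed limit or range.

## Working session

There is one attempt and no reset: what is moved stays moved. The work goes in short steps, each a Python script; the robot and the scene stay as the last script left them, time stands still between calls to the robot, and variables do not carry over. Pictures are saved under pics/ and viewed, at most 10 in all, crops included, and the job is handed in when it is done.

```bash
mkdir -p pics; cat > h.py <<'E'
import numpy as np, cv2
from rig import robot, grab_frame, camera_info, recognise, cut_out, tip_of, readout
def cam(n):
    c=camera_info(n);R=cv2.Rodrigues(np.array(c["rvec"],float))[0];return c,R,np.array(c["tvec"],float).ravel()
def cloud(n,d):
    c,R,t=cam(n);v,u=np.mgrid[:d.shape[0],:d.shape[1]]
    P=np.stack([(u-c["cx"])/c["fx"]*d,(v-c["cy"])/c["fy"]*d,d],-1)
    return (P-t)@R
def ray(n,px):
    c,R,t=cam(n);d=np.array([(px[1]-c["cx"])/c["fx"],(px[0]-c["cy"])/c["fy"],1])
    return -R.T@t,R.T@d
def at_z(n,px,z):
    o,d=ray(n,px);return o+d*(z-o[2])/d[2]
E
python3 - <<'E'
from h import *
ims=[]
for n in("side","top"):
    im,d=grab_frame(n);np.save(n,d);cv2.imwrite(n+".png",im[:,:,::-1]);P=cloud(n,d)
    cv2.imwrite(f"pics/{n}1.png",im[:,:,::-1])
    o,_=ray(n,[0,0]);print(n,"cam at",o.round(3))
    for q in("flap_hinge","flap_edge","lid_hinge","lid_edge","case"):
        for r in tip_of(n,q)[:2]:
            a=np.array(r["pixel"]).round(0).astype(int);print(q,round(r["p"],2),a,P[min(a[0],383),min(a[1],511)].round(3))
    for q in("bottle","blower","dish","marker","case","flap","case_lid"):
        for r in cut_out(n,q)[:1]:
            m=r["pixels"]&(d>0);np.save(f"m_{n}_{q}",m);X=P[m];print(q,round(r["p"],2),np.array(r["pixel"]).round(),np.median(X,0).round(3),np.percentile(X,3,axis=0).round(3),np.percentile(X,97,axis=0).round(3))
print(readout.get_time(),readout.get_tool_rot().round(2) if hasattr(readout.get_tool_rot(),'round') else readout.get_tool_rot())
E
```

```text
side cam at [ 0.327 -0.485  0.598]
flap_hinge 0.93 [226 204] [0.486 0.115 0.034]
flap_edge 0.82 [190 205] [0.542 0.279 0.001]
lid_hinge 0.89 [208 238] [0.58  0.149 0.025]
lid_edge 0.97 [162 251] [0.618 0.158 0.138]
case 0.7 [225 219] [0.504 0.065 0.071]
bottle 0.88 [245. 277.] [ 0.586 -0.034  0.066] [ 0.571 -0.043  0.008] [ 0.607 -0.015  0.105]
blower 0.66 [175. 196.] [0.517 0.293 0.049] [0.495 0.282 0.028] [0.534 0.305 0.078]
dish 0.73 [170. 212.] [0.579 0.328 0.024] [0.551 0.286 0.003] [0.618 0.377 0.029]
marker 0.71 [236. 308.] [0.693 0.01  0.009] [ 0.641 -0.02  -0.001] [0.752 0.05  0.013]
flap 0.92 [215. 202.] [0.49  0.121 0.073] [0.47  0.06  0.029] [0.508 0.193 0.114]
case_lid 0.92 [184. 249.] [0.608 0.157 0.081] [0.578 0.076 0.029] [0.63  0.236 0.147]
top cam at [0.46  0.128 1.031]
flap_hinge 0.75 [257 257] [0.481 0.129 0.05 ]
flap_edge 0.8 [249 254] [0.499 0.136 0.02 ]
lid_hinge 0.77 [211 246] [0.586 0.155 0.019]
lid_edge 0.98 [187 240] [0.62  0.165 0.136]
case 0.97 [235 254] [0.531 0.137 0.017]
bottle 0.87 [205. 324.] [ 0.586 -0.013  0.086] [ 0.569 -0.037  0.015] [0.609 0.002 0.113]
blower 0.69 [241. 179.] [0.512 0.302 0.049] [0.492 0.283 0.028] [0.534 0.325 0.082]
dish 0.65 [206. 168.] [0.595 0.333 0.026] [0.552 0.288 0.004] [0.639 0.378 0.031]
marker 0.73 [173. 312.] [0.686 0.009 0.012] [ 0.639 -0.017  0.002] [0.746 0.042 0.016]
case 0.94 [222. 251.] [0.556 0.148 0.025] [0.468 0.064 0.004] [0.623 0.231 0.148]
flap 0.74 [254. 263.] [0.488 0.125 0.083] [0.468 0.066 0.03 ] [0.506 0.194 0.118]
case_lid 0.69 [167. 309.] [0.694 0.014 0.012] [ 0.639 -0.016  0.006] [0.747 0.044 0.016]
1.3 [[ 0.9   0.43 -0.  ]
 [ 0.43 -0.9   0.  ]
 [-0.   -0.   -1.  ]]
```

View pics/side1.png

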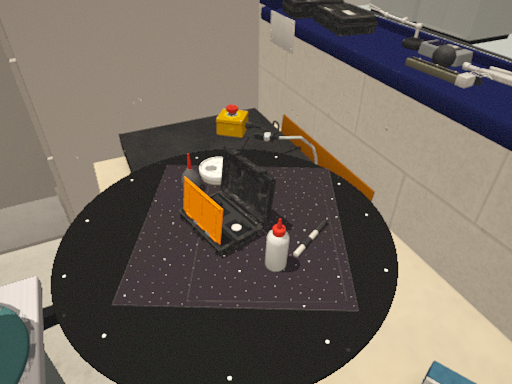

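View pics/top1.png

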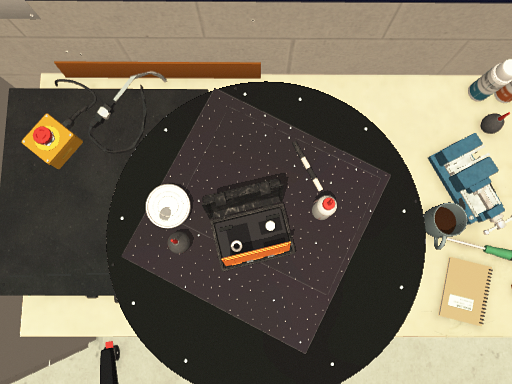

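Side view: the orange flap is upright at about (215,202), the open lid is behind it at (184,249), the bottle at (245,277), and the blower and dish are beyond the case. The top view agrees, with the case at (235,254) and yawed about 0.24 rad. Next I'll fit the pose and the joint angles.

```bash
cat > fit.py <<'E'
from h import *
from scipy.optimize import least_squares
def plane(X):
    for _ in range(4):
        c=np.median(X,0) if _==0 else X.mean(0);n=np.linalg.svd(X-X.mean(0),full_matrices=False)[2][2];r=(X-X.mean(0))@n
        X=X[abs(r)<max(.002,1.5*r.std())]
    return X.mean(0),n*np.sign(n[0]),r.std(),len(X)
# joint fit of case pose and joint angles to keypoint pixels
obs={"side":dict(flap_hinge=(226,204),flap_edge=(190,205),lid_hinge=(208,238),lid_edge=(162,251)),
"top":dict(flap_hinge=(257,257),flap_edge=(249,254),lid_hinge=(211,246),lid_edge=(187,240),case=(235,254))}
def pts(p):
    x,y,w,f,l=p;R=np.array([[np.cos(w),-np.sin(w),0],[np.sin(w),np.cos(w),0],[0,0,1]])
    fh=np.array([-.046,0,.0268]);lh=np.array([.0607,0,.0253])
    L=dict(case=np.zeros(3),flap_hinge=fh,lid_hinge=lh,flap_edge=fh+.09*np.array([np.cos(f),0,np.sin(f)]),
      lid_edge=lh+.116*np.array([-np.cos(l),0,np.sin(l)])+.0207*np.array([np.sin(l),0,np.cos(l)]))
    return {k:R@v+[x,y,0] for k,v in L.items()}
def res(p):
    r=[];Q=pts(p)
    for n in obs:
        c,R,t=cam(n)
        for k,px in obs[n].items():
            q=R@Q[k]+t;r+=[q[1]/q[2]*c["fy"]+c["cy"]-px[0],q[0]/q[2]*c["fx"]+c["cx"]-px[1]]
    return r
if __name__=="__main__":
    s=least_squares(res,[.53,.137,.24,1.5,1.6],loss="soft_l1",x_scale=[.1,.1,.1,.1,.1]);print(s.x.round(4));print(np.round(res(s.x),1))
    for k,v in pts(s.x).items():print(k,v.round(4))
    for n,q in(("side","flap"),("top","flap"),("side","case_lid")):
        X=cloud(n,np.load(n+".npy"))[np.load(f"m_{n}_{q}.npy")]
        c,nn,sd,N=plane(X);print(n,q,c.round(4),nn.round(3),"yaw",np.arctan2(nn[1],nn[0]).round(3),"tilt",np.arcsin(nn[2]).round(3),sd.round(4),N)
    np.save("pose",s.x)
E
python3 fit.py
```

```text
[0.5265 0.1395 0.2533 1.3744 1.7058]
[-0.7 -3.4  0.4 -0.8 -1.8  1.1 -1.4 -0.1 -0.2  0.7 -1.6  1.6 -0.1  0.1
 -0.1  0.4  2.5 -1.2]
case [0.5265 0.1395 0.    ]
flap_hinge [0.482  0.1279 0.0268]
lid_hinge [0.5853 0.1547 0.0253]
flap_edge [0.499  0.1323 0.1151]
lid_edge [0.6203 0.1637 0.1375]
side flap [0.4892 0.1233 0.0714] [ 0.961  0.239 -0.139] yaw 0.244 tilt -0.14 0.0008 1309
top flap [0.4864 0.1286 0.0796] [ 0.961  0.241 -0.139] yaw 0.246 tilt -0.139 0.0008 512
side case_lid [0.6096 0.159  0.079 ] [ 0.961  0.238 -0.143] yaw 0.243 tilt -0.143 0.0011 1600
```

```bash
cat > path.py <<'E'
from h import *
W=.245; O=np.array([.5283,.1395,0]); RC=np.array([[np.cos(W),-np.sin(W),0],[np.sin(W),np.cos(W),0],[0,0,1]])
def pose(x,z,a):
    "TCP pose with the fingertip centre at case-frame (x,0,z), fingers tilted a from straight down towards +x"
    s,c=np.sin(a),np.cos(a);R=RC@np.array([[c,0,s],[0,-1,0],[s,0,-c]])
    return O+RC@[x,0,z]-robot.tcp_to_tips*R[:,2],R
def flap(th,r,a,gap=0):
    n=.003+.008*abs(np.sin(a-th))+gap
    return pose(-.046+r*np.cos(th)-n*np.sin(th),.0268+r*np.sin(th)+n*np.cos(th),a)
def lid(th,r,a,gap=0):
    n=.0207+.008*abs(np.sin(a+th))+gap
    return pose(.0607-r*np.cos(th)+n*np.sin(th),.0253+r*np.sin(th)+n*np.cos(th),a)
E
python3 - <<'E'
from path import *
for nm,f,r,A in(("flap",flap,.06,(0,.35)),("lid",lid,.09,(0,-.2,-.35,-.5))):
    for a in A:
        for th in(1.72,1.0,0):
            p,R=f(th,r,a,.03 if th>1.5 else 0);q=robot.ik(p,R);print(nm,a,th,p.round(3),None if q is None else np.round(q,2))
print(robot.tcp_to_tips)
E
```

```text
flap 0 1.72 [0.436 0.116 0.102] [ 0.27  0.37 -0.7   2.12  0.34  0.76 -1.97]
flap 0 1.0 [0.507 0.134 0.105] [ 0.21  0.48 -0.65  1.95  0.38  0.84 -1.97]
flap 0 0 [0.542 0.143 0.052] [ 0.12  0.6  -0.55  1.89  0.44  0.78 -2.  ]
flap 0.35 1.72 [0.429 0.115 0.101] [ 0.3   0.2  -0.7   2.39  0.62  0.3  -2.26]
flap 0.35 1.0 [0.501 0.133 0.102] [ 0.17  0.31 -0.57  2.23  0.61  0.36 -2.22]
flap 0.35 0 [0.535 0.141 0.053] [-0.16  0.42 -0.2   2.18  0.5   0.22 -2.12]
lid 0 1.72 [0.656 0.172 0.128] [ 0.06  0.67 -0.53  1.54  0.37  1.04 -1.89]
lid 0 1.0 [0.562 0.148 0.138] [ 0.18  0.52 -0.64  1.79  0.37  0.96 -1.94]
lid 0 0 [0.5   0.132 0.068] [ 0.18  0.52 -0.61  1.99  0.43  0.76 -2.01]
lid -0.2 1.72 [0.661 0.173 0.127] [-0.01  0.78 -0.47  1.34  0.3   1.3  -1.83]
lid -0.2 1.0 [0.566 0.149 0.137] [ 0.09  0.62 -0.56  1.62  0.3   1.2  -1.88]
lid -0.2 0 [0.504 0.133 0.069] [ 0.11  0.61 -0.55  1.83  0.33  1.01 -1.92]
lid -0.35 1.72 [0.664 0.173 0.126] [-0.06  0.87 -0.43  1.19  0.27  1.5  -1.8 ]
lid -0.35 1.0 [0.568 0.149 0.135] [ 0.03  0.7  -0.5   1.5   0.26  1.37 -1.84]
lid -0.35 0 [0.507 0.134 0.069] [ 0.06  0.69 -0.5   1.7   0.28  1.18 -1.88]
lid -0.5 1.72 [0.666 0.174 0.125] [-0.11  0.97 -0.39  1.02  0.24  1.69 -1.77]
lid -0.5 1.0 [0.57  0.15  0.134] [-0.02  0.79 -0.45  1.37  0.22  1.54 -1.82]
lid -0.5 0 [0.51  0.135 0.069] [ 0.01  0.77 -0.45  1.58  0.24  1.35 -1.85]
0.022
```

```bash
cat > s1.py <<'E'
from path import *
a=.15;r=.06
robot.gripper_to(0.0)
p,R=flap(1.6,r,a,.035)
robot.move_ptp(p+[0,0,.16],R); print(readout.get_time())
robot.move_linear(p,.15)
print(readout.get_time(),np.round(readout.get_force(),1))
for th in(1.4,1.2,1.0,.8,.6,.4,.22,.1):
    p,R=flap(th,r,a)
    hit=robot.move_linear(p,.06,threshold=15)
    print(th,hit,np.round(readout.get_force(),1),round(readout.get_time(),2))
    if hit:break
else:
    p,R=flap(0,.062,a,-.006);hit=robot.move_linear(p,.025,threshold=9)
    print(hit,np.round(readout.get_force(),1),(np.array(readout.get_ee_pos())-flap(0,.062,a)[0]).round(4))
print(readout.get_time())
for n in("side",):
    im,d=grab_frame(n);cv2.imwrite("pics/s2.png",cv2.resize(im[100:300,120:350,::-1],None,fx=3,fy=3,interpolation=2)[:600])
E
python3 s1.py
```

```text
5.2083
6.425 [ 0.7 -0.3  0.7]
1.4 False [-0.5  0.3  0.4] 7.37
1.2 False [-0.1  0.2  0.4] 7.73
1.0 False [-0.9  0.3  0.4] 8.1
0.8 False [-1.   0.2 -0. ] 8.47
0.6 False [-0.1  0.7  0.6] 8.85
0.4 False [ 0.8 -0.1 -0.1] 9.22
0.22 False [ 0.6 -0.8  0.2] 9.57
0.1 False [-0.3 -0.4 -0.3] 9.85
True [-3.3 -1.9 12.5] [-0.001  -0.0003 -0.0023]
10.2167
```

View pics/s2.png

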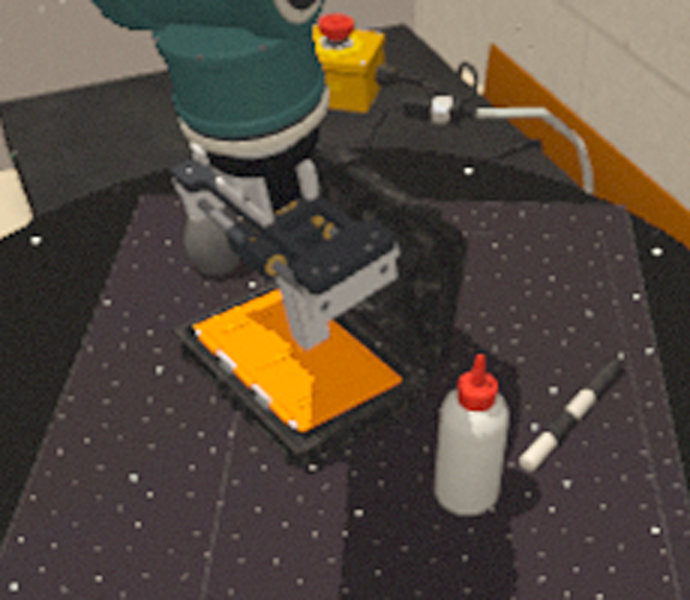

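The flap is flat under the fingers (about (330,370) in the crop), and the bottle, blower and marker are undisturbed. Next I'll lift, go behind the lid, check the flap height, then swing the lid.

```bash
cat > s2.py <<'E'
from path import *
a=-.25;r=.095
p=np.array(readout.get_ee_pos());robot.move_linear(p+[0,0,.2],.2)
p,R=lid(1.72,r,a,.035)
robot.move_ptp(p+[0,0,.14],R);print(readout.get_time())
im,d=grab_frame("top");P=(cloud("top",d)-O)@RC
def h(x0,x1,y0,y1):
    m=(P[...,0]>x0)&(P[...,0]<x1)&(P[...,1]>y0)&(P[...,1]<y1)&(P[...,2]<.06);return m.sum(),np.percentile(P[m][:,2],[10,50,90]).round(4) if m.any() else None
print("flap near hinge",h(-.035,-.02,-.06,.06),"mid",h(-.01,.01,-.06,.06),"edge",h(.025,.042,-.06,.06))
robot.move_linear(p,.15)
print(readout.get_time(),np.round(readout.get_force(),1))
cv2.imwrite("pics/t3.png",im[100:350,100:400,::-1])
im,d=grab_frame("side");cv2.imwrite("pics/s3.png",cv2.resize(im[100:300,120:350,::-1],None,fx=3,fy=3,interpolation=2)[:600])
E
python3 s2.py
```

```text
12.325
flap near hinge (np.int64(358), array([0.028 , 0.0303, 0.0326])) mid (np.int64(477), array([0.0277, 0.0301, 0.0324])) edge (np.int64(393), array([0.0279, 0.0302, 0.0335]))
13.4583 [-0.2 -0.7  0.4]
```

View pics/s3.png

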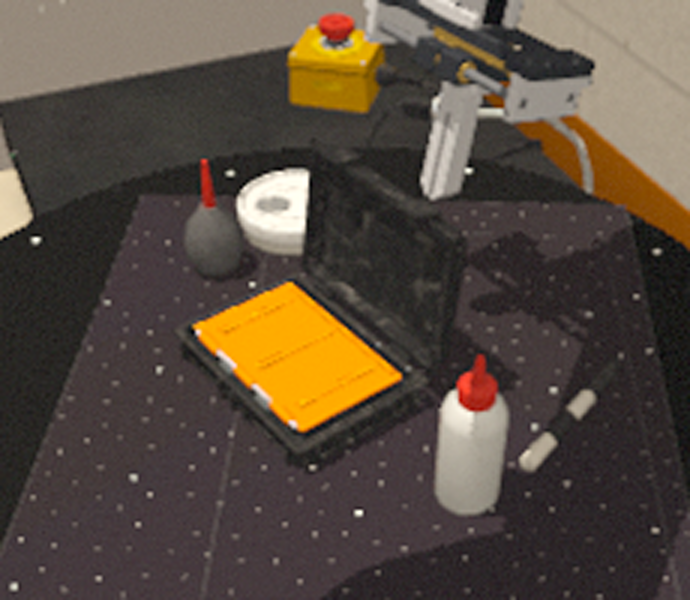

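The flap is flat: its upper face is at 30 mm from hinge to edge. The fingers are behind the lid, with the tips at about (440,190) in the crop. Now I'll swing the lid.

```bash
cat > s3.py <<'E'
from path import *
a=-.25;r=.095
for th in(1.7,1.5,1.3,1.1,.9,.7,.5,.35,.2,.1,.05):
    hit=robot.move_linear(lid(th,r,a)[0],.06,threshold=15)
    print(th,hit,np.round(readout.get_force(),1),round(readout.get_time(),2))
    if hit:break
else:
    hit=robot.move_linear(lid(0,r,a,-.009)[0],.02,threshold=12)
    print(hit,np.round(readout.get_force(),1),(np.array(readout.get_ee_pos())-lid(0,r,a)[0]).round(4))
print(readout.get_time())
im,d=grab_frame("side");cv2.imwrite("pics/s4.png",cv2.resize(im[100:300,120:350,::-1],None,fx=3,fy=3,interpolation=2)[:600])
E
python3 s3.py
```

```text
1.7 False [-1.3 -0.2 -0.5] 14.28
1.5 False [0.6 0.6 0.1] 14.76
1.3 False [-0.1 -0.7 -1.3] 15.25
1.1 False [ 0.1 -0.8 -0. ] 15.74
0.9 False [-0.5  1.   0.9] 16.24
0.7 False [ 1.2  0.5 -0.8] 16.74
0.5 False [0.4 0.  0.4] 17.24
0.35 False [-0.4  0.3  0.1] 17.66
0.2 False [-0.8 -0.2 -0.2] 18.06
0.1 False [-0.3 -0.2 -0.2] 18.36
0.05 False [-0.2  0.3  0.3] 18.61
True [-1.2 -1.4 11.7] [ 0.0001  0.0001 -0.0036]
19.075
```

View pics/s4.png

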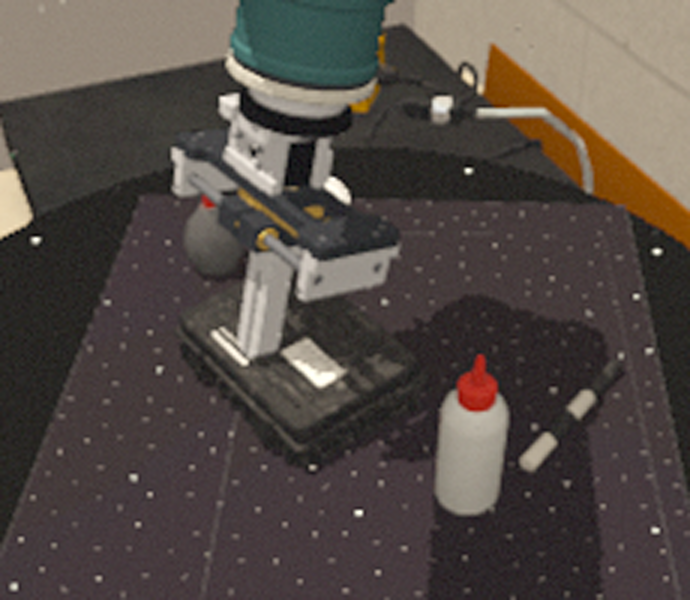

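The lid is down and pressed with about 12 N. I'll lift clear and measure it.

```bash
cat > s4.py <<'E'
from path import *
robot.pause(.3)
p=np.array(readout.get_ee_pos());robot.move_linear(p+[0,0,.06],.08);robot.move_linear(p+[0,0,.2],.2)
robot.move_ptp(np.array([.36,-.25,.3]),pose(0,0,0)[1])
im,d=grab_frame("top");P=(cloud("top",d)-O)@RC
m=(abs(P[...,1])<.07)&(P[...,0]>-.05)&(P[...,0]<.05)&(P[...,2]>.03)&(P[...,2]<.1)
X=P[m];A=np.c_[X[:,:2],np.ones(len(X))];c=np.linalg.lstsq(A,X[:,2],rcond=None)[0];print("top z",c[2],"slope x",c[0],"slope y",c[1],m.sum())
s,ds=grab_frame("side");Q=(cloud("side",ds)-O)@RC
m=(abs(Q[...,1])<.07)&(Q[...,0]>-.05)&(Q[...,0]<.05)&(Q[...,2]>.03)&(Q[...,2]<.1)
X=Q[m];A=np.c_[X[:,:2],np.ones(len(X))];c=np.linalg.lstsq(A,X[:,2],rcond=None)[0];print("side z",c[2],"slope x",c[0],m.sum())
for q in("bottle","blower","dish","marker"):
    k=cut_out("top",q)
    if k:print(q,round(k[0]["p"],2),np.median(cloud("top",d)[k[0]["pixels"]&(d>0)],0).round(3))
print(readout.get_time(),np.round(readout.get_force(),1))
cv2.imwrite("pics/s5.png",cv2.resize(s[100:300,120:350,::-1],None,fx=3,fy=3,interpolation=2)[:600])
E
python3 s4.py
```

```text
top z 0.046572181708319435 slope x 0.006906466493156994 slope y 0.000832005943692947 2879
side z 0.04499687749821617 slope x 0.011094298211959631 883
bottle 0.81 [ 0.586 -0.013  0.086]
blower 0.59 [0.511 0.303 0.05 ]
dish 0.82 [0.595 0.333 0.026]
marker 0.54 [0.696 0.015 0.011]
22.9833 [ 0.3 -0.2  0.2]
```

View pics/s5.png

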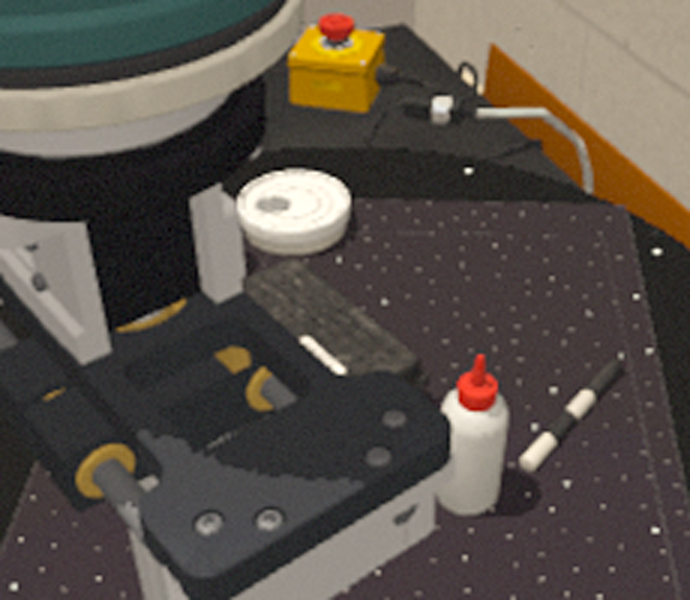

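The gripper hides part of the case, but the lid top measures about 46 mm and is level. The bottle, dish and marker show in the same places as before, and the blower's measured position is unchanged. Handing in.

```bash
python3 -c "
from rig import robot
print(robot.sign_off())"
```

```text
the job is handed in; nothing more can be done
None
```

I folded the flap flat (upper face at 30 mm), then pushed the lid fully shut (top level at about 46 mm), left the other items where they were, and handed the job in at about 23 s.

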